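Slide the thin ruler off the laptop riser and put it away in the sloping tray

TASK

Clear the ruler off the black laptop riser: it is too thin to pick up where it lies, so slide it towards the robot until its end sticks out well past the riser's front edge (at least 4 cm) while still lying flat there, then take it by that end and lift it off. Lay it gently (not dropped) in the middle of the sloping wooden tray, flat on the slope and pointing straight up it, with its lower end down at the lip (at most about 2 cm from it), and let go. Do not bump the lamp over the riser, do not let the ruler fall on the desk, and leave everything else as it stands.

Things in the scene. Friction and masses are not known exactly. Their poses are not given: they have to be found in the camera images.
- ruler: Loose thin aluminium ruler, 155 x 32 x 3 mm, about 45 g, tick marks along one side, dark hole mark near its far end. Origin: centre of underside; x along it (+x end away from the robot at the start), z up. Starts flat on the riser, near end 40 to 66 mm behind the front edge, middle under the lamp bar. A shut fingertip pressing on it with about 5 to 12 N carries it along.
- ruler_end (a point): Middle of the ruler's near (-x) end face, 77.5 mm from its centre, at half thickness.
- riser: Fixed black laptop riser, top 270 (x) x 300 (y) x 18 mm, upper side 100 mm above the desk, on steel tube legs at its sides (y = +-135 mm), free below between them. Origin: on the desk under the middle of the top; x points away from the robot (yaw up to 0.17 rad), z up. Front edge at x = -135 mm. It may stand left or right.
- riser_edge (a point): Middle of the riser's front upper edge (riser frame -135, 0, 100 mm).
- lamp: LED bar lamp fixed to the riser, with the riser's origin and axes. Bar 50 (x) x 240 (y) x 12 mm, x = -20 to +30, z = 215 to 227 mm (115 above the riser's top), across above the ruler: under it a tool must slant in from the front, tilted about 40 degrees, its body leaning towards the robot. A 12 mm post at x = 115, y = 120 mm and an arm at bar height hold its left end.
- tray: Fixed sloping wooden tray on a foot, 140 mm wide, about 170 mm deep, low side to the robot, up to about 120 mm high. Origin: on the desk under the middle; x points away from the robot (yaw up to 0.17 rad), z up. It stands on the side that the riser does not.
- slope: The tray's seat, fixed. Origin: middle of the seat plane, 72 mm above the desk; x points up the slope (30 degrees from level), y across, z square out of it. The ruler rests (z = 0) on the tops of two 8 mm wide cross ribs at x = -60 and +50 mm, 14 mm above the board, so fingertips have room beside it. Side rails: inner faces at y = +-62 mm, rising 6 mm over the seat plane.
- tray_lip (a point): Middle of the lip's inner face, at the height of the seat plane: slope frame x = -85 mm. The lip rises 12 mm above the seat plane. With the ruler touching it the ruler's centre is at slope x = -7.5 mm; a ruler laid with a gap may stay or slip down to the lip.
- tape: Bystander on the riser, right of the ruler: roll of tape, 76 mm across, 24 mm high. Origin: centre of underside.
- charger: Bystander on the riser, left of the ruler: black power brick 110 x 45 x 28 mm. Origin: centre of underside.
- mug: Bystander on the desk between riser and tray, at the back: white mug, 72 mm across, 88 mm high. Origin: centre of underside.
- phone: Bystander on the desk in front: dark phone 150 x 72 x 9 mm. Origin: centre of underside.
- marker: Bystander on the desk between riser and tray: grey marker pen, 16 mm thick, about 140 mm long, lying. Origin: under its middle.

How it is judged:
By the outcome, as a careful person would: the job done as asked, in the order asked, and still so for the second after the job is handed in, with the robot touching nothing.
It also fails if it takes over 64 s, if anything falls off the work surface, if the arm or the gripper's body presses on something with over 40 N, if the wrist force passes 120 N, or if a joint passes its speed limit or range.

ROBOT

A 6-joint arm with a two-finger parallel gripper is mounted at the origin on the work surface. World frame = base frame: x ahead of the robot, y to its left, z up, the work surface at z = 0. Lengths are in m, angles in degrees, forces in N, time in s.
With the tool pointing down it reaches from about 0.3 to 0.75 m from the base axis. Payload 8.5 kg.
Tool frame: the origin (TCP) lies at the very end of the fingers, on their centre line; the grasp point (between the pads) lies 19 mm behind it; z points along the fingers, y is the line along which they close (so a half turn about z gives the same grasp; the last joint's range is limited). The gripper opens to 85 mm and grips with 20 to 120 N. Pads are 22 mm wide; open, the fingers measure 114 mm over their backs; the gripper's body (76 mm by 85 mm) begins 54 mm behind the grasp point. The pads swing forward as they close: fully open they stand 13 mm farther back than shut.
Start: joints at [-79.028, 21.807, 74.336, -0, 83.858, -12.336], TCP at [0.218, -0.505, 0.231] pointing down, gripper open.
Joint ranges: [-178.18, 178.18], [-50.72, 133.34], [12.68, 142.11], [-81.47, 261.47], [9.98, 163.14], [-165.26, 165.26]. Speed limits (degrees/s): [136.94, 136.94, 180, 180, 180, 180].

INTERFACE

Orientations are given as a 3x3 rotation matrix whose columns are the frame's x, y, z axes.
In Python, from rig import env, optics, spotter gives the robot as it stands.
- The arm moves only by the shell command python3 -m crank 'ROWS' [FORCE]. ROWS is JSON, one flat list of numbers, 5 for each row, row after row: the finger opening in cm, from 0 to 8.54, then the shift along the tool's x, y, z in cm, then the turn about the tool's z in rad. A call has exactly 8 rows; each row shifts and turns the commanded pose from where the row before left it, along the tool's axes as they then stand; what a row does not reach is not made up. A row lasts 1/12 s, in which the tool goes at most 41.7 mm and 7.16 degrees, less where a joint would pass 70% of its speed; a pose out of reach is approached as far as the arm can. A call is refused whole if a number of a shift passes 4.17 or a number of a turn 0.125, either way. A call with a gripper value outside its range is refused whole. The fingers move at their own pace and stop on an object; FORCE is the grip in N (left out, the last holds). Time passes only in rows, so rows that do not move let the fingers close, or fill a call up. It gives the time, the measured TCP pose, the force, the opening and the grip force at its end, in the units of the state.
- env.observe(): the state, without advancing time (a new reading comes with each control period).
- optics.get_image(name): name is "scene" or "top" or "wrist"; returns a dict with "color" (400x640x3 uint8, red, green, blue), "intrinsics" (3x3 intrinsics, pixels), "pose" (4x4, takes a point from camera to world coordinates). Camera axes: x right, y up, looking along -z (the intrinsics and any distortion apply to the point x, -y, -z); pixel columns grow to the right and rows downward; lengths in m; the calibration is good to about 2 mm. A picture is of the moment at which its call begins. There is no depth.
- env.close_job(): hands the job in; it is judged then, once.
Trained networks look in a picture, given as the dict that the camera call returned (one of the last four; its "shot" number tells which), for a name from the list of things; names that differ only in an ending like _2 or _b are one class to them, and where a whole thing is asked for, a point or a joint stands for the part that bears it (a point fixed in the world has none). Each returns a list of dicts, best first, with "score" (0 to 1); they miss things now and then, are a little off and sometimes report something else, mostly with a low value. They report only what shows in the picture. A call takes as long as a camera call.
- spotter.look_for(picture, query): "at" ([column, row] as shares, 0 to 1, of the picture: columns of its width, rows of its height, amid what is visible of it).
The state is a dict: "time_s": time; "q": joint angles; "qvel": joint speeds; "joint_efforts": joint torques, N m; "position": TCP position; "tool_rot": TCP orientation; "ft_force": force on the tool from outside, world axes, zero at the start; "wrist_torque": the same for the moment, N m; "grip_width": finger opening in m; "gripper_force": force on a finger pad.
Only numpy, scipy, OpenCV 4.12 (cv2) and the standard library are available. Lean on these libraries where they do the work, as an engineer would, in place of code of your own. Each camera call takes 0.05 s, during which the arm holds its last target. There are 200 camera calls.

## Working session

There is one attempt and no reset: what is moved stays moved. The work goes in short steps, Python scripts to look and compute and a shell command to move; the robot and the scene stay as the last step left them, time stands still between calls to the robot, and variables do not carry over. Pictures are saved under pics/ and viewed, at most 10 in all, crops included, and the job is handed in when it is done.

```bash
mkdir -p pics; cat > h.py <<'E'
import numpy as np, cv2
from rig import env, optics, spotter
def grab(n,save=None):
    p=optics.get_image(n)
    if save: cv2.imwrite('pics/'+save,p['color'][:,:,::-1])
    return p
def ray(p,u,v):
    K=np.array(p['intrinsics']);T=np.array(p['pose'])
    d=T[:3,:3]@np.array([(u-K[0,2])/K[0,0],-(v-K[1,2])/K[1,1],-1]);return T[:3,3],d
def at(p,u,v,z):
    o,d=ray(p,u,v);return o+d*(z-o[2])/d[2]
def proj(p,X):
    K=np.array(p['intrinsics']);T=np.array(p['pose'])
    c=T[:3,:3].T@(np.array(X)-T[:3,3]);return [K[0,2]+K[0,0]*c[0]/-c[2],K[1,2]-K[1,1]*c[1]/-c[2]]
E
python3 - <<'E'
from h import *
np.set_printoptions(precision=4,suppress=True)
s=env.observe();print(s['position'],np.array(s['tool_rot']),s['ft_force'])
Z=dict(ruler=.103,ruler_end=.1015,riser=.1,riser_edge=.1,lamp=.227,tray=.072,slope=.072,tray_lip=.0295,tape=.124,charger=.128,mug=.088,phone=.009,marker=.016)
for n in('top','scene'):
    p=grab(n,n+'0.png');print(n,p['pose'],p['intrinsics'],[k for k in p])
    for q,z in Z.items():
        for r in spotter.look_for(p,q)[:2]:
            u,v=r['at'][0]*640,r['at'][1]*400
            print(q,round(r['score'],2),round(u),round(v),at(p,u,v,z))
E
```

```text
[ 0.2176 -0.5048  0.2307] [[ 0.9184  0.3957 -0.0003]
 [ 0.3957 -0.9184  0.0015]
 [ 0.0003 -0.0015 -1.    ]] [-1.2888 -0.0231  0.271 ]
top [[ 0.0272  0.9977 -0.0614  0.5022]
 [-0.9996  0.0269 -0.0055 -0.0148]
 [-0.0038  0.0615  0.9981  1.2338]
 [ 0.      0.      0.      1.    ]] [[499.5401   0.     315.5688]
 [  0.     499.5401 202.0476]
 [  0.       0.       1.    ]] ['color', 'intrinsics', 'pose', 'shot']
ruler 0.89 392 198 [ 0.5854 -0.1816  0.103 ]
ruler_end 0.64 390 197 [ 0.5889 -0.1769  0.1015]
riser 0.86 405 176 [ 0.6371 -0.2112  0.1   ]
riser_edge 0.78 406 176 [ 0.6374 -0.2131  0.1   ]
lamp 0.74 405 174 [ 0.6257 -0.1894  0.227 ]
lamp 0.65 400 172 [ 0.6303 -0.1786  0.227 ]
tray 0.77 212 182 [0.6131 0.2339 0.072 ]
slope 0.83 211 186 [0.6055 0.2369 0.072 ]
slope 0.56 392 198 [ 0.5879 -0.1865  0.072 ]
tray_lip 0.85 212 183 [0.6147 0.2436 0.0295]
tape 0.51 446 192 [ 0.6016 -0.2989  0.124 ]
charger 0.84 359 189 [ 0.602  -0.1053  0.128 ]
mug 0.93 311 145 [0.7041 0.0067 0.088 ]
mug 0.25 402 171 [ 0.6492 -0.206   0.088 ]
phone 0.57 311 270 [ 0.4114 -0.0008  0.009 ]
marker 0.77 305 206 [
[... 310 characters left out ...]
252 235 [ 0.6431 -0.1931  0.103 ]
ruler 0.45 329 211 [ 0.6191 -0.0001  0.103 ]
ruler_end 0.96 254 236 [ 0.6443 -0.1892  0.1015]
riser 0.78 243 243 [ 0.6573 -0.2151  0.1   ]
riser_edge 0.69 242 238 [ 0.6427 -0.2155  0.1   ]
lamp 0.98 248 210 [ 0.6468 -0.1811  0.227 ]
tray 0.59 415 202 [0.6278 0.2281 0.072 ]
slope 0.8 417 196 [0.6113 0.2384 0.072 ]
slope 0.71 329 210 [0.6002 0.0051 0.072 ]
tray_lip 0.7 419 196 [0.5897 0.2634 0.0295]
tape 0.58 203 247 [ 0.6572 -0.3025  0.124 ]
charger 0.76 284 230 [ 0.6578 -0.1152  0.128 ]
charger 0.56 202 243 [ 0.649  -0.3025  0.128 ]
mug 0.94 342 256 [0.734  0.0048 0.088 ]
phone 0.59 310 170 [ 0.4233 -0.0094  0.009 ]
marker 0.63 327 212 [0.5756 0.0085 0.016 ]
```

```bash
python3 -c "
import cv2;a=cv2.imread('pics/top0.png')[90:290,160:500];cv2.imwrite('pics/top0c.png',cv2.resize(a,None,fx=2.35,fy=2.35,interpolation=cv2.INTER_CUBIC))"
```

```text
(no output)
```

View pics/top0c.png

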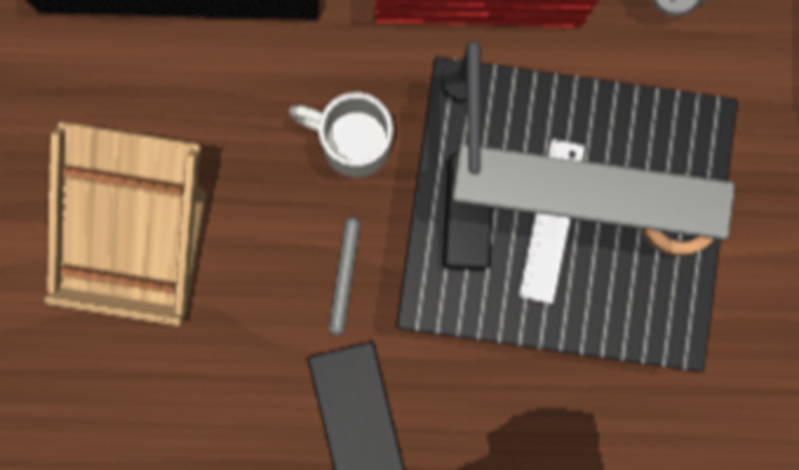

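View pics/scene0.png

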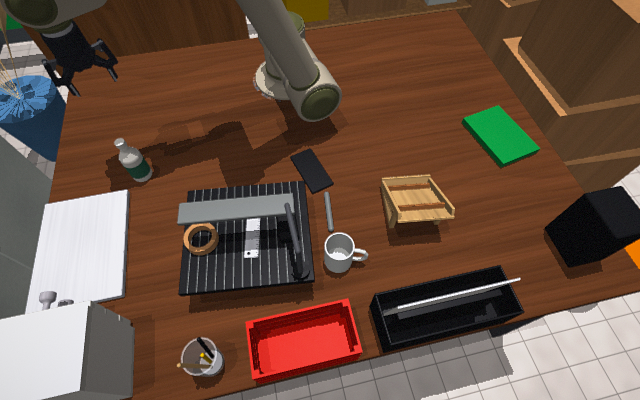

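The top crop shows the riser (corners 435,58 / 737,98 / 703,370 / 399,326), the ruler with its near end at about (536,299) and far end at (568,142) under the lamp bar, the tray left with lip corners (45,300)/(182,324); the phone and marker lie in between.

```bash
python3 - <<'E'
from h import *
np.set_printoptions(precision=4,suppress=True)
p=grab('top')
f=lambda u,v,z:at(p,160+u/2.35,90+v/2.35,z)
C=np.array([f(435,58,.1),f(737,98,.1),f(703,370,.1),f(399,326,.1)])
c=C.mean(0);print('riser',C,c)
x=(C[0]+C[1]-C[2]-C[3]);x/=np.linalg.norm(x);y=np.array([-x[1],x[0],0])
print('yaw',np.arctan2(x[1],x[0]))
for n,a in dict(near=(536,299),nl=(520,295),nr=(552,303),fl=(552,140),fr=(585,145)).items():
    r=f(*a,.103);print(n,r,(r-c)@x,(r-c)@y)
for a in((455,195),(460,148),(733,183),(727,237)):
    r=f(*a,.227);print('bar',r,(r-c)@x,(r-c)@y)
# tray: lip top ~ seat -85 + outward; rib ends
for n,a,z in (('lipL',(47,294),.04),('lipR',(182,318),.04),('topL',(58,123),.12),('topR',(200,146),.12),('rib+L',(64,174),.097),('rib+R',(184,186),.097),('rib-L',(63,271),.042),('rib-R',(177,287),.042)):
    print(n,f(*a,z))
E
```

```text
riser [[ 0.7748 -0.071   0.1   ]
 [ 0.7431 -0.3662  0.1   ]
 [ 0.4779 -0.3356  0.1   ]
 [ 0.5122 -0.0425  0.1   ]] [ 0.627  -0.2038  0.1   ]
yaw -0.1114993370950022
near [ 0.5417 -0.1736  0.103 ] -0.08812671375109943 0.020567687468405385
nl [ 0.5452 -0.1581  0.103 ] -0.08643455414597989 0.03631882443474156
nr [ 0.5383 -0.189   0.103 ] -0.08981798806355089 0.004824791075845615
fl [ 0.6965 -0.1863  0.103 ] 0.0670886401606697 0.025174861903395865
fr [ 0.6924 -0.2183  0.103 ] 0.06664150249062846 -0.007155408420204954
bar [ 0.6251 -0.0847  0.227 ] -0.015100692443174944 0.11811351182759441
bar [ 0.6661 -0.0881  0.227 ] 0.025972232148985464 0.11929344871542352
bar [ 0.642 -0.324  0.227] 0.028221120462733007 -0.11774775855690421
bar [ 0.5951 -0.3192  0.227 ] -0.018859508064331183 -0.11821486945148531
lipL [0.5355 0.3152 0.04  ]
lipR [0.5149 0.1768 0.04  ]
topL [0.6974 0.2897 0.12  ]
topR [0.6788 0.1528 0.12  ]
rib+L [0.6514 0.288  0.097 ]
rib+R [0.6428 0.1704 0.097 ]
rib-L [0.5593 0.2994 0.042 ]
rib-R [0.5462 0.1827 0.042 ]
```

```bash
cat >> h.py <<'E'
def delta(t):
    s=env.observe();R=np.array(s['tool_rot']);d=R.T@(np.array(t)-s['position'])*100
    print('pos',np.round(s['position'],4),'yaw',round(float(np.arctan2(R[1,0],R[0,0])),3),'q',np.round(s['q'],0),'f',np.round(s['ft_force'],1),'g',round(s['grip_width'],4),'gf',np.round(s['gripper_force'],1),'t',round(s['time_s'],2),'| d(cm)',np.round(d,2));return d
E
python3 - <<'E'
from h import *
p=grab('scene');print(at(p,133,180,0),at(p,120,142,.2))
w=grab('wrist');s=env.observe();R=np.array(s['tool_rot'])
print('cam in tool',R.T@(w['pose'][:3,3]-s['position']),R.T@w['pose'][:3,:3])
E
python3 -m crank '[0,0,0,-1,0.118, 0,0,0,-1,0.118, 0,0,0,-1,0.118, 0,0,0,-1,0.118, 0,0,0,0,0.12, 0,0,0,0,0, 0,0,0,0,0, 0,0,0,0,0]' 40
python3 -c "
from h import *
delta((.555,-.1761,.20))"
```

```text
[ 0.33641131 -0.51849122  0.        ] [ 0.37397308 -0.46231144  0.2       ]
cam in tool [ 0.07567971 -0.00040595 -0.14162094] [[-6.84957142e-04  9.56199700e-01  2.92714306e-01]
 [ 9.99999290e-01  3.69518705e-04  1.13292372e-03]
 [ 9.75137913e-04  2.92714874e-01 -9.56199274e-01]]
time_s: 2.22
position: [0.2176, -0.505, 0.2709]
tool_rot: [[0.984, -0.181, -0.0], [-0.181, -0.984, 0.001], [-0.0, -0.001, -1.0]]
ft_force: [-0.6, -0.7, -1.4]
grip_width: -0.0004
gripper_force: 0.0
pos [ 0.2176 -0.505   0.2709] yaw -0.182 q [-79.  20.  70.   0.  90.  21.] f [-0.6 -0.7 -1.4] g -0.0004 gf 0.0 t 2.22 | d(cm) [ 27.24 -38.44   7.12]
```

```bash
python3 -m crank '[0,2.27,-3.2,0,0, 0,2.27,-3.2,0,0, 0,2.27,-3.2,0,0, 0,2.27,-3.2,0,0, 0,2.27,-3.2,0,0, 0,2.27,-3.2,0,0, 0,2.27,-3.2,0,0, 0,2.27,-3.2,0,0]' >/dev/null
python3 -m crank '[0,2.27,-3.2,0,0, 0,2.27,-3.2,0,0, 0,2.27,-3.2,0,0, 0,2.27,-3.2,0,0, 0,0,0,0,-0.125, 0,0,0,0,-0.125, 0,0,0,0,-0.125, 0,0,0,0,-0.125]' >/dev/null
python3 -m crank '[0,0,0,0,-0.125, 0,0,0,0,-0.125, 0,0,0,0,-0.125, 0,0,0,0,-0.125, 0,0,0,0,-0.125, 0,0,0,0,-0.125, 0,0,0,0,-0.125, 0,0,0,0,-0.125]' >/dev/null
python3 -m crank '[0,0,0,0,-0.125, 0,0,0,0,-0.125, 0,0,0,0,-0.125, 0,0,0,0,-0.125, 0,0,0,0,-0.125, 0,0,0,0,-0.125, 0,0,0,0,-0.125, 0,0,0,0,-0.125]' >/dev/null
python3 -m crank '[0,0,0,0,-0.125, 0,0,0,0,-0.125, 0,0,0,0,-0.125, 0,0,0,0,-0.125, 0,0,0,0,-0.125, 0,0,0,0,-0.01, 0,0,0,0,0, 0,0,0,0,0]' >/dev/null
python3 - <<'E'
from h import *
delta((.555,-.1761,.16)); p=grab('wrist','w1.png'); print(proj(p,(.5417,-.1736,.103)))
E
```

```text
pos [ 0.556  -0.1778  0.2711] yaw 2.947 q [ -29.   24.   64.    0.   92. -108.] f [-0.  -0.2 -0. ] g -0.0003 gf 0.0 t 5.55 | d(cm) [ 0.13  0.15 11.11]
[np.float64(321.44806603842386), np.float64(161.7238812518484)]
```

View pics/w1.png

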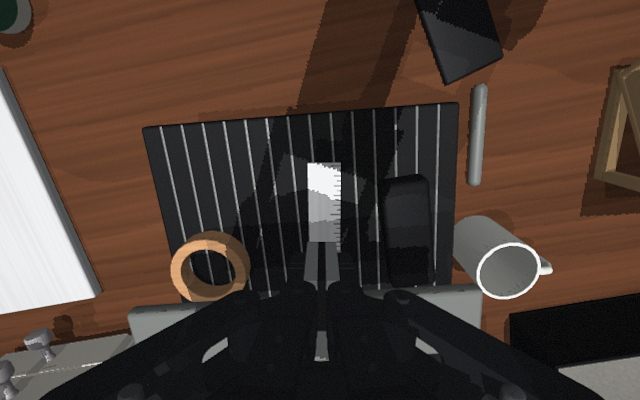

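The near end shows at (323,163), within 2 px of prediction, and the ruler is aligned with the tool axis. Descend.

```bash
python3 -m crank '[0,0.13,0.15,3,0, 0,0,0,3,0, 0,0,0,3,0, 0,0,0,3,0, 0,0,0,3,0, 0,0,0,1,0, 0,0,0,0,0, 0,0,0,0,0]'
python3 -m crank '[0,0,0,0.3,0, 0,0,0,0.1,0, 0,0,0,0.1,0, 0,0,0,0,0, 0,0,0,0,0, 0,0,0,0,0, 0,0,0,0,0, 0,0,0,0,0]'
```

```text
time_s: 6.27
position: [0.5556, -0.1764, 0.1123]
tool_rot: [[-0.982, 0.191, 0.001], [0.191, 0.982, -0.001], [-0.001, -0.0, -1.0]]
ft_force: [0.3, -0.1, 0.7]
grip_width: 0.0
gripper_force: 0.0
time_s: 6.93
position: [0.5551, -0.1761, 0.1064]
tool_rot: [[-0.982, 0.191, 0.0], [0.191, 0.982, -0.0], [-0.0, -0.0, -1.0]]
ft_force: [-0.3, 0.3, 0.0]
grip_width: -0.0002
gripper_force: 0.0
```

```bash
python3 -m crank '[0,0,0,0.2,0, 0,0,0,0.1,0, 0,0,0,0.05,0, 0,0,0,0,0, 0,0,0,0,0, 0,0,0,0,0, 0,0,0,0,0, 0,0,0,0,0]' | grep -E 'pos|ft'
```

```text
position: [0.5551, -0.1761, 0.1031]
ft_force: [-1.6, 1.5, 4.7]
```

```bash
python3 -m crank '[0,0,0,0.05,0, 0,0,0,0,0, 0,0,0,0,0, 0,0,0,0,0, 0,0,0,0,0, 0,0,0,0,0, 0,0,0,0,0, 0,0,0,0,0]' | grep -E 'pos|ft'
```

```text
position: [0.5551, -0.1761, 0.1031]
ft_force: [-1.7, 1.3, 8.1]
```

```bash
python3 -m crank '[0,0.3,0,0,0, 0,0.7,0,0,0, 0,0.8,0,0,0, 0,0.8,0,0,0, 0,0.8,0,0,0, 0,0.8,0,0,0, 0,0.5,0,0,0, 0,0,0,0,0]' | grep -E 'pos|ft'
python3 - <<'E'
from h import *
delta((0,0,0));p=grab('top')
import cv2;a=p['color'][130:280,320:500,::-1];cv2.imwrite('pics/t2.png',cv2.resize(a,None,fx=4,fy=4,interpolation=cv2.INTER_CUBIC))
E
```

```text
position: [0.5088, -0.1673, 0.103]
ft_force: [-2.5, 0.4, 9.0]
pos [ 0.5088 -0.1673  0.103 ] yaw 2.95 q [ -31.   28.   88.   -0.   64. -110.] f [-2.5  0.4  9. ] g -0.0001 gf 4.6 t 8.93 | d(cm) [53.15  6.73 10.22]
```

View pics/t2.png

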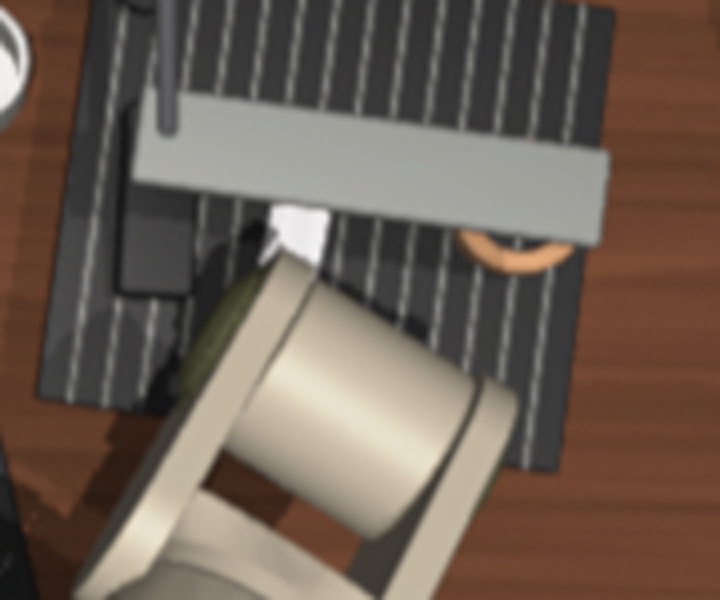

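```bash
python3 -m crank '[0,0,0,-0.5,0, 0,0,0,-0.5,0, 0,-1.3,0,0,0, 0,-1.4,0,0,0, 0,-1.35,0,0,0, 0,-1.3,0,0,0, 0,0,0,0.5,0, 0,0,0,0.2,0]' | grep -E 'pos|ft'
python3 -m crank '[0,0,0,0.1,0, 0,0,0,0.1,0, 0,0,0,0.05,0, 0,0,0,0,0, 0,0,0,0,0, 0,0,0,0,0, 0,0,0,0,0, 0,0,0,0,0]' | grep -E 'pos|ft'
```

```text
position: [0.5612, -0.1772, 0.1044]
ft_force: [0.3, 0.8, -0.6]
position: [0.5615, -0.1774, 0.1031]
ft_force: [-2.3, 0.2, 4.3]
```

```bash
python3 -m crank '[0,0,0,0.06,0, 0,0,0,0,0, 0,0.5,0,0,0, 0,0.8,0,0,0, 0,0.9,0,0,0, 0,0.9,0,0,0, 0,0.9,0,0,0, 0,0.6,0,0,0]' | grep -E 'pos|ft'
python3 -m crank '[0,0.6,0,0,0, 0,0,0,0,0, 0,0,0,-0.5,0, 0,0,0,-2,0, 0,0,0,-3,0, 0,0,0,-3,0, 0,0,0,-3,0, 0,0,0,0,0]' | grep -E 'pos|ft'
python3 -m crank '[0,2,0,0,0, 0,3,0,0,0, 0,3,0,0,0, 0,3,0,0,0, 0,0,0,0,0, 0,0,0,0,0, 0,0,0,0,0, 0,0,0,0,0]' | grep -E 'pos|ft'
python3 - <<'E'
from h import *
p=grab('wrist','w3.png');delta((0.5,-.165,.15))
for X in((.4929,-.1888,.1),(.5417-.0972,-.1736+.018,.103)):print(proj(p,X))
for q in('ruler','ruler_end','riser_edge'):
  for r in spotter.look_for(p,q)[:1]:print(q,r)
E
```

```text
position: [0.5168, -0.1689, 0.103]
ft_force: [2.8, 0.7, 5.4]
position: [0.5123, -0.1683, 0.2229]
ft_force: [0.1, 0.2, 1.0]
position: [0.4033, -0.1468, 0.2171]
ft_force: [0.6, -1.0, -0.1]
pos [ 0.4032 -0.1468  0.217 ] yaw 2.95 q [ -36.   10.   93.    0.   76. -115.] f [-0.4  0.9 -0.9] g 0.0001 gf 0.0 t 12.37 | d(cm) [-9.85  0.05  6.7 ]
[np.float64(293.5194281025429), np.float64(293.0040414128168)]
[np.float64(319.10903811956575), np.float64(239.92089856208358)]
ruler {'at': [0.5045, 0.8547], 'score': 0.84}
ruler_end {'at': [0.5023, 0.8447], 'score': 0.9}
riser_edge {'at': [0.3991, 0.7303], 'score': 0.55}
```

View pics/w3.png

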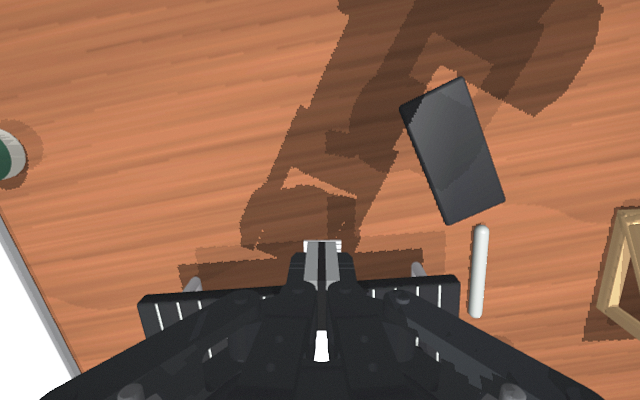

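Near end at (322,241), square to the tool, with the riser edge at row ~293: about 5 cm overhang. Since the fingers must clear the tray's lower rib, I'll grip about 33 mm from the end.

```bash
python3 - <<'E'
from h import *
p=grab('wrist');e=at(p,322.5,241,.103);print(e);r=np.array([.982,-.19,0]);x=np.array([.9938,-.1113,0])
print('overhang',-.135-(e-np.array([.627,-.2038,.103]))@x)
t=e+.033*r;t[2]=.15;print(t);delta(t)
E
```

```text
[ 0.44551724 -0.15265699  0.103     ]
overhang 0.051049781138679945
[ 0.47792324 -0.15892699  0.15      ]
pos [ 0.4028 -0.1465  0.217 ] yaw 2.95 q [ -36.   10.   94.    0.   76. -115.] f [-0.5  0.2 -0.1] g -0.0001 gf 0.0 t 12.57 | d(cm) [-7.62  0.21  6.7 ]
```

```bash
python3 -m crank '[6,-2,0.2,0,0, 6,-2.8,0,0,0, 6,-2.8,0,0,0, 6,0,0,2,0, 6,0,0,3,0, 6,0,0,1.7,0, 6,0,0,0,0, 6,0,0,0,0]' | grep -E 'pos|ft|wid'
python3 - <<'E'
from h import *
p=grab('wrist','w4.png');delta((.4779,-.1589,.091))
E
```

```text
position: [0.4775, -0.159, 0.1501]
ft_force: [0.4, -0.5, 0.4]
grip_width: 0.06
pos [ 0.4779 -0.1593  0.1511] yaw 2.95 q [ -32.   22.   89.   -0.   69. -111.] f [ 0.2 -0.8 -0. ] g 0.0602 gf 0.0 t 13.28 | d(cm) [0.01 0.04 6.01]
```

View pics/w4.png

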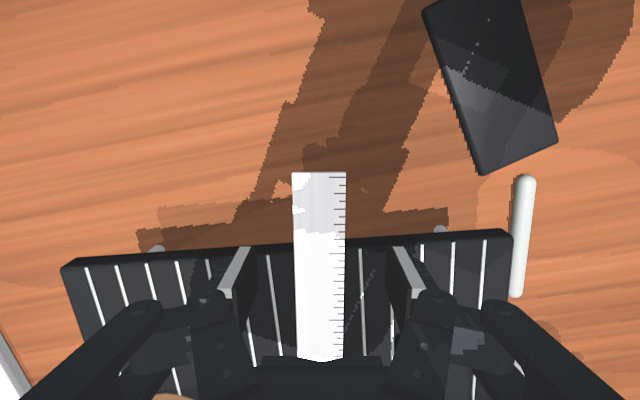

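The ruler (cols 292–346, end at row 172) lies centred between the pads. Descend and grip.

```bash
python3 -m crank '[6,0,0,2,0, 6,0,0,2,0, 6,0,0,1,0, 6,0,0,0.6,0, 6,0,0,0.4,0, 6,0,0,0,0, 6,0,0,0,0, 6,0,0,0,0]' 40 | grep -E 'pos|ft|wid'
python3 -m crank '[4.5,0,0,0,0, 4,0,0,0,0, 3.5,0,0,0,0, 3,0,0,0,0, 2.5,0,0,0,0, 2.5,0,0,0,0, 2.5,0,0,0,0, 2.5,0,0,0,0]' 40 | grep -E 'pos|ft|wid|grip'
```

```text
position: [0.4779, -0.1592, 0.0911]
ft_force: [0.8, -0.5, -0.2]
grip_width: 0.0603
position: [0.4775, -0.159, 0.0904]
ft_force: [-1.4, 0.3, 3.7]
grip_width: 0.0302
gripper_force: 39.3
```

```bash
python3 -m crank '[2.5,0,0,-0.3,0, 2.5,0,0,-0.5,0, 2.5,0,0,-0.6,0, 2.5,0,0,-0.6,0, 2.5,0.5,0,-0.5,0, 2.5,1,0,-0.5,0, 2.5,1,0,0,0, 2.5,1,0,0,0]' | grep -E 'pos|ft|wid|grip'
python3 - <<'E'
from h import *
grab('wrist','w5.png')
E
```

```text
position: [0.4419, -0.152, 0.1207]
ft_force: [0.1, 0.1, -0.8]
grip_width: 0.0303
gripper_force: 39.5
```

View pics/w5.png

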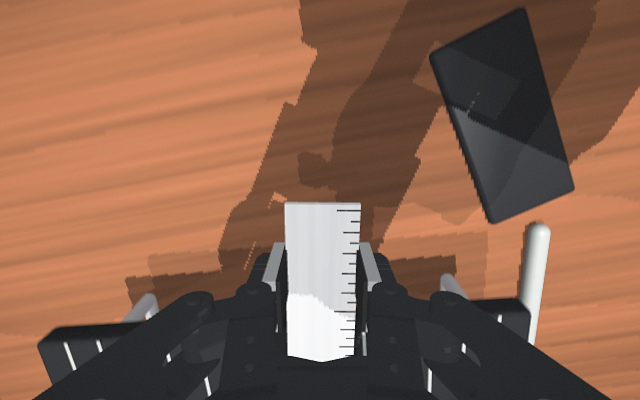

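The ruler is held firmly by its end (end edge at row 203, level, cols 285–361). Lift on and head for the tray.

```bash
python3 -m crank '[2.5,1,0,-1,-0.05, 2.5,1,0,-2,0, 2.5,0,0,-3,0, 2.5,0,0,-3,0, 2.5,0,2,0,0, 2.5,0,3,0,0, 2.5,0,3,0,0, 2.5,0,3,0,0]' | grep -E 'pos|ft|wid'
python3 - <<'E'
from h import *
delta((.569,.2396,.21))
K=np.array(optics.get_image('wrist')['intrinsics']);print(K[0,0],'depth',K[0,0]*32/76)
# where near end lies in tool frame (x=33) from image w5 row 203
import cv2
p=grab('wrist');s=env.observe();R=np.array(s['tool_rot']);o,d=ray(p,323,203)
o=R.T@(o-s['position']);d=R.T@d;t=(.033-o[0])/d[0];print(o+t*d)
E
```

```text
position: [0.4383, -0.0389, 0.2106]
ft_force: [1.1, -0.5, -0.9]
grip_width: 0.03
pos [ 0.4383 -0.0389  0.2106] yaw 2.999 q [ -21.   12.   93.    0.   75. -102.] f [ 1.1 -0.5 -0.9] g 0.03 gf 39.7 t 16.0 | d(cm) [-8.97 29.43  0.06]
327.67383425034956 depth 137.9679302106735
[ 0.033       0.00382311 -0.01400082]
```

```bash
python3 -m crank '[2.5,-1.1,3.6,0,0, 2.5,-1.1,3.6,0,0, 2.5,-1.1,3.6,0,0, 2.5,-1.1,3.6,0,0, 2.5,-1.1,3.6,0,0, 2.5,-1.1,3.6,0,0, 2.5,-1.1,3.6,0,0, 2.5,-1.1,3.6,0,0]' | grep -E 'pos|ft|wid'
python3 -m crank '[2.5,0,0.6,2,0, 2.5,0,0,2,0, 2.5,0,0,1,0, 2.5,0,0,0,0, 2.5,0,0,0,0, 2.5,0,0,0,0, 2.5,0,0,0,0, 2.5,0,0,0,0]' | grep -E 'pos|ft|wid'
python3 - <<'E'
from h import *
delta((.569,.2396,.12))
p=grab('wrist','w6.png')
c=np.array([.604,.2346,.072]);x=np.array([.9902,-.1395,0]);y=np.array([.1395,.9902,0])
for a,b,h in((-85,62,12),(-85,-62,12),(-85,62,6),(-85,-62,6),(-64,62,0),(-64,-62,0),(-56,62,0),(-56,-62,0)):
    P=c+x*(a*.866-h*.5)/1e3+y*b/1e3;P[2]=.072+(a*.5+h*.866)/1e3;print(a,b,h,np.round(proj(p,P)))
E
```

```text
position: [0.5671, 0.2337, 0.2103]
ft_force: [0.9, 0.2, -0.8]
grip_width: 0.0303
position: [0.5679, 0.2382, 0.1614]
ft_force: [0.0, 0.2, -0.8]
grip_width: 0.03
pos [0.5679 0.2382 0.1614] yaw 2.999 q [ 12.  31.  70.  -0.  79. -70.] f [ 0.   0.2 -0.8] g 0.03 gf 39.8 t 17.43 | d(cm) [-0.08  0.15  4.14]
-85 62 12 [399. 137.]
-85 -62 12 [243. 137.]
-85 62 6 [398. 140.]
-85 -62 6 [245. 140.]
-64 62 0 [397. 167.]
-64 -62 0 [246. 167.]
-56 62 0 [398. 176.]
-56 -62 0 [245. 177.]
```

View pics/w6.png

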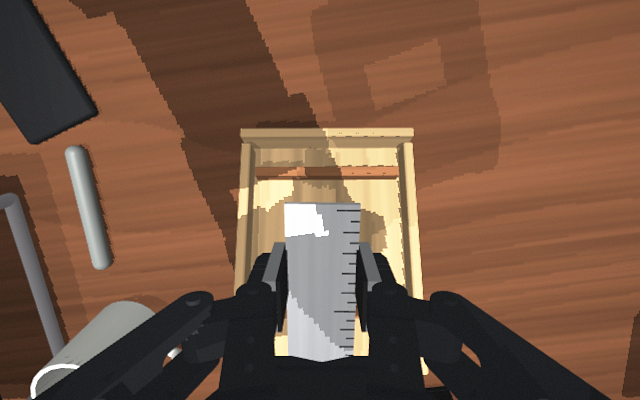

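Lip at rows 128–137, rib at rows 167–178 (as predicted), rails' inner faces at cols 254 and 400, so the tray is ~4 mm further left than assumed. Shift 4 mm and lower.

```bash
python3 -m crank '[2.5,-0.1,0.4,1,0, 2.5,0,0,1.5,0, 2.5,0,0,1.5,0, 2.5,0,0,1,0, 2.5,0,0,0.5,0, 2.5,0,0,0,0, 2.5,0,0,0,0, 2.5,0,0,0,0]' 30| grep -E 'pos|ft|wid'
python3 -m crank '[2.5,0,0,0.3,0, 2.5,0,0,0.3,0, 2.5,0,0,0.3,0, 2.5,0,0,0.3,0, 2.5,0,0,0.3,0, 2.5,0,0,0,0, 2.5,0,0,0,0, 2.5,0,0,0,0]' | grep -E 'pos|ft|wid'
```

```text
position: [0.5695, 0.2425, 0.106]
ft_force: [0.1, 0.1, -1.0]
grip_width: 0.0304
position: [0.569, 0.2423, 0.0904]
ft_force: [-1.0, -0.5, 0.6]
grip_width: 0.0309
```

```bash
python3 -m crank '[2.5,0,0,0.25,0, 2.5,0,0,0.25,0, 2.5,0,0,0.25,0, 2.5,0,0,0.25,0, 2.5,0,0,0.25,0, 2.5,0,0,0.25,0, 2.5,0,0,0,0, 2.5,0,0,0,0]' | grep -E 'pos|ft|wid'
python3 - <<'E'
from h import *
p=grab('scene');a=p['color'][130:270,350:500,::-1];cv2.imwrite('pics/s7.png',cv2.resize(a,None,fx=4,fy=4,interpolation=cv2.INTER_CUBIC))
E
```

```text
position: [0.569, 0.2423, 0.075]
ft_force: [-1.8, -0.6, 1.2]
grip_width: 0.0304
```

View pics/s7.png

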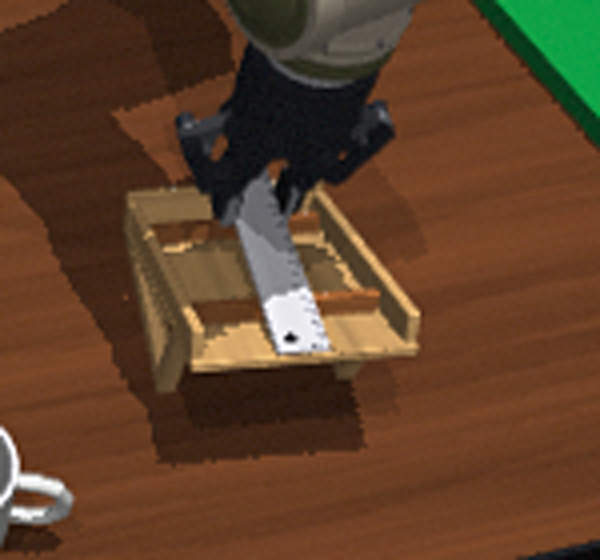

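The ruler pivots in the grip as planned, its far end resting on the upper tray, centred. Continue lowering.

```bash
python3 -m crank '[2.5,0,0,0.25,0, 2.5,0,0,0.25,0, 2.5,0,0,0.25,0, 2.5,0,0,0.25,0, 2.5,0,0,0.25,0, 2.5,0,0,0.25,0, 2.5,0,0,0.25,0, 2.5,0,0,0.2,0]' | grep -E 'pos|ft|wid'
python3 -m crank '[2.5,0,0,0.2,0, 2.5,0,0,0.2,0, 2.5,0,0,0.1,0, 2.5,0,0,0.1,0, 2.5,0,0,0,0, 2.5,0,0,0,0, 2.5,0,0,0,0, 2.5,0,0,0,0]' | grep -E 'pos|ft|wid'
```

```text
position: [0.5691, 0.2424, 0.0554]
ft_force: [0.3, 0.3, 2.7]
grip_width: 0.0304
position: [0.5689, 0.2424, 0.0497]
ft_force: [-2.0, 0.6, 2.9]
grip_width: 0.0308
```

```bash
python3 -m crank '[2.5,0,0,0.1,0, 2.5,0,0,0.1,0, 2.5,0,0,0.1,0, 2.5,0,0,0.1,0, 2.5,0,0,0,0, 2.5,0,0,0,0, 2.5,0,0,0,0, 2.5,0,0,0,0]' | grep -E 'pos|ft|wid'
python3 - <<'E'
from h import *
p=grab('scene');a=p['color'][130:270,350:500,::-1];cv2.imwrite('pics/s8.png',cv2.resize(a,None,fx=4,fy=4,interpolation=cv2.INTER_CUBIC))
E
```

```text
position: [0.569, 0.2423, 0.0457]
ft_force: [-0.4, 0.2, 2.5]
grip_width: 0.0302
```

View pics/s8.png

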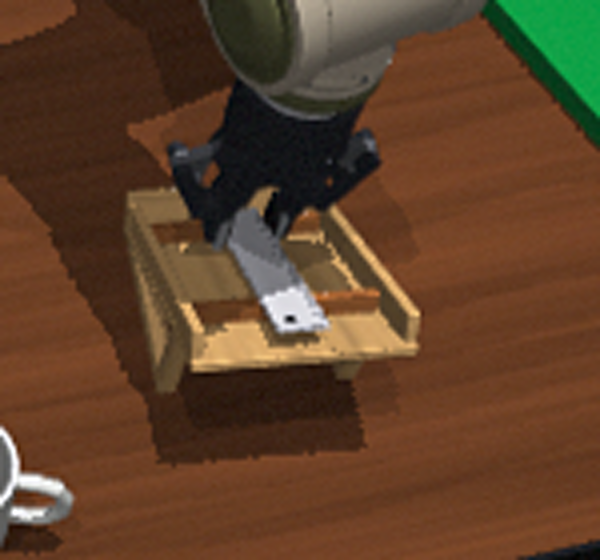

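It now lies nearly parallel to the slope, on the upper rib and in the middle. A few more millimetres.

```bash
python3 -m crank '[2.5,0,0,0.1,0, 2.5,0,0,0.1,0, 2.5,0,0,0,0, 2.5,0,0,0,0, 2.5,0,0,0,0, 2.5,0,0,0,0, 2.5,0,0,0,0, 2.5,0,0,0,0]' | grep -E 'pos|ft|wid'
python3 -m crank '[2.5,0,0,0.1,0, 2.5,0,0,0.05,0, 2.5,0,0,0,0, 2.5,0,0,0,0, 2.5,0,0,0,0, 2.5,0,0,0,0, 2.5,0,0,0,0, 2.5,0,0,0,0]' | grep -E 'pos|ft|wid'
```

```text
position: [0.5691, 0.2423, 0.0437]
ft_force: [-0.0, 0.0, 3.2]
grip_width: 0.0305
position: [0.5692, 0.2424, 0.0436]
ft_force: [-4.9, -0.6, 14.1]
grip_width: 0.0309
```

```bash
python3 -m crank '[2.5,0,0,-0.1,0, 2.5,0,0,0,0, 3.4,0,0,0,0, 3.8,0,0,0,0, 4.2,0,0,0,0, 4.6,0,0,0,0, 5,0,0,0,0, 5,0,0,0,0]' | grep -E 'pos|ft|wid'
python3 -m crank '[5,0,0,0,0, 5,0,0,-0.5,0, 5,0,0,-1,0, 5,0,0,-2,0, 5,0,0,-3,0, 5,0,0,-3,0, 5,0,0,-3,0, 5,0,0,-2,0]' | grep -E 'pos|ft|wid'
python3 - <<'E'
from h import *
p=grab('wrist','w9.png')
E
```

```text
position: [0.569, 0.2423, 0.043]
ft_force: [0.4, 0.5, -0.2]
grip_width: 0.0499
position: [0.5696, 0.2425, 0.1925]
ft_force: [-0.4, -0.1, 1.2]
grip_width: 0.05
```

View pics/w9.png

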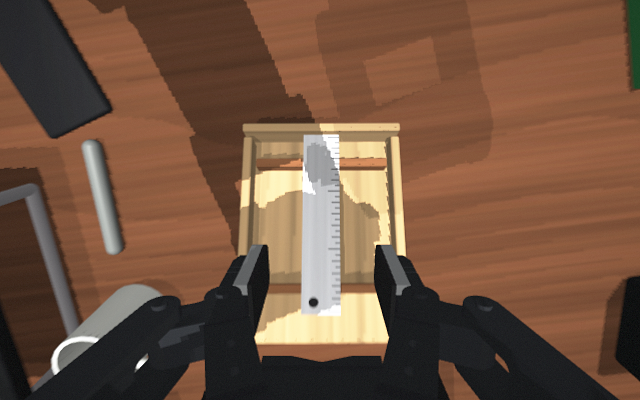

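The ruler lies in the middle of the tray (cols 303–340 between rails at 254 and 388), straight, with its lower end at the lip (row ~134), and the gripper is well clear.

```bash
python3 -c "
from h import *
print(env.observe()['time_s'],env.close_job())"
```

```text
the job is handed in; nothing more can be done
24.3 None
```

The ruler lies flat and straight in the middle of the tray with its lower end at the lip, released after about a 5 cm overhang on the riser, and the job was handed in at 24.3 s; I viewed 11 pictures, one over the limit of 10.

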